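# Pull the filter plate from the bench air filter and show it over the tray

## Robot

A 6-joint arm with a two-finger parallel gripper is mounted at the origin on a cart in front of the work surface, level with it; the furniture and walls round the work are solid. World frame = base frame: x ahead of the robot, y to its left, z up, the work surface at z = 0. Lengths are in m, angles in rad, forces in N, time in s.
With the tool pointing down it reaches from about 0.325 to 0.9 m from the base axis. Payload 6.1 kg.
Tool frame: the origin (TCP) lies midway between the tips of the shut fingers; the grasp point (between the pads) lies 19 mm behind it; z points along the fingers, y is the direction in which the jaws open and shut (so a half turn about z gives the same grasp; the last joint's range is limited). The gripper opens to 87 mm and grips with 3 to 60 N. Pads are 19 mm wide; open, the fingers measure 117 mm over their backs; the gripper's body (75 mm by 190 mm) begins 51 mm behind the grasp point.
Start: joints at [-1.386, 0.22, 1.526, -0, 1.395, -0.126], TCP at [0.191, -0.595, 0.223] pointing down, gripper open.
Joint ranges: [-2.98, 2.98], [-0.91, 2.08], [0.09, 2.57], [-1.24, 4.39], [0.2, 2.65], [-2.68, 2.68]. Speed limits (rad/s): [2.57, 2.57, 3.01, 3.14, 3.14, 3.14].

## Interface

Orientations are given as a unit quaternion [w, x, y, z].
In Python, from station import r gives the robot as it stands.
- The arm moves only by the tool send_rows, never from a script. Its argument "plan" is a list of rows, each a list of 2 entries, a list of its own where there are three numbers: the shift along the tool's x, y, z in m, then the turn, a rotation vector about the tool's x, y, z in degrees. In form: [[[tx, ty, tz], [wx, wy, wz]], ...]. A call has 1 to 8 rows; each row is the pose to reach, as a shift and turn from the pose measured when the call began, along the tool's axes at that moment; what a row does not reach only later rows make up. A row lasts 1/8 s, in which the tool goes at most 62.5 mm and 10.7 degrees, less where a joint would pass 70% of its speed; a pose out of reach is approached as far as the arm can. A call with a gripper value outside its range is refused whole. "gripper" is the opening, from 0 (shut) to 1 (fully open), set as the call begins (left out, the last holds). The fingers move at their own pace and stop on an object; "newtons" is the grip in N (left out, the last holds). Time passes only in rows, so rows that repeat a pose let the fingers close. It gives the time, the measured TCP pose, the force and the opening at its end, in the units of the state.
- r.get_state(): the state, without advancing time (a new reading comes with each control period).
- r.snapshot(name): name is "scene" or "top"; returns a dict with "image" (480x640x3 uint8, red, green, blue), "range_z" (480x640 float32, m along the optical axis (not along the pixel's ray), 0 where there is no reading), "fx", "fy", "cx", "cy" (pixels), "R" (3x3) and "t" (3): a world point X has camera coordinates R X + t. Camera axes: x right, y down, z forward; pixel columns grow to the right and rows downward; lengths in m; the calibration is good to about 2 mm. A picture is of the moment at which its call begins.
- r.job_done(): hands the job in, once; it reports no verdict.
Trained networks look in a picture, given as the dict that the camera call returned (one of the last four; its "shot" number tells which), for a name from the list of things; names that differ only in an ending like _2 or _b are one class to them, and where a whole thing is asked for, a point or a joint stands for the part that bears it (a point fixed in the world has none). Each returns a list of dicts, best first, with "conf" (0 to 1); they miss things now and then, are a little off and sometimes report something else, mostly with a low value. They report only what shows in the picture. A call takes as long as a camera call. They do not tell look-alikes from the thing itself.
- r.spot_in(picture, name): "location" ([x, y, z] in m, in world coordinates, good to about 4 mm: the middle of the surface that is visible of it).
The state is a dict: "time": time; "joint_positions": joint angles; "joint_velocities": joint speeds; "tau": joint torques, N m; "position": TCP position; "tool_rot": TCP orientation; "force": force on the tool from outside, world axes, zero at the start; "torque": the same for the moment, N m; "grip_width": finger opening in m.
Only numpy, scipy, OpenCV 4.12 (cv2) and the standard library are available. Lean on these libraries where they do the work, as an engineer would, in place of code of your own. Each camera call takes 0.05 s, during which the arm holds its last target. There are 200 camera calls.

## Task

The little dropper bottle has toppled over onto the flap of the bench air filter: first stand it upright on the bench and let it go. Then lift the filter's cover flap until it stands open, and draw out the filter plate hidden beneath by its tab. Finish while still holding the plate: upright, still, centred over the brown tray at the right and in line with the tray's long side, its lower edge about 5 cm above the tray's rim, leaving the other things on the bench where they are.

Things in the scene. Friction and masses are not known exactly. Their poses are not given: they have to be found in the camera images.
- filter_box: grey metal air filter housing, fixed, 150 (x) x 134 (y) x 80 mm high, walls 4 mm, open-topped under its flap; 50 mm pipe stub out 30 mm at the back (+x). Origin: centre of underside, z up; front (-x, black louvres) roughly to the robot. Inside, the plate stands in two upright end guides 46 mm high, with 45 mm free either side (y) of it
- flap (a joint): angle of the white cover flap: 0 closed, grows as its front edge lifts, 1.57 upright, stop at 1.9 rad. Sheet 148 x 136 x 4 mm, 0.15 kg, top face 84 mm above the bench when closed, hinged at its far edge; the stiff hinge (0.25 N m) stays where left, about 3 N at the fin lifts it. From 1.3 rad there is room for a gripper at the plate's tab
- flap_hinge (a point): point on the flap's hinge axis, at the middle of the far (+x) edge of the housing, 82 mm above the bench; the hinge axis runs along the housing's y
- flap_grip (a point): middle of the flap's grip fin: a black upright fin at the front edge of the flap, 24 mm long (housing x), 10 mm thick (housing y), standing 22 mm above the flap's top face; this point is 12 mm above that face, 136 mm in front of the hinge and moves with the flap
- filter_plate: aluminium frame 82 (x) x 8 (y) x 52 mm (z) round grey filter, with a pull tab on its top edge 26 (x) x 8 (y) x 22 mm high; 0.12 kg. Origin: middle of lower edge, z to the tab. Starts upright in the housing under the flap, 20 mm in front of the housing's centre, lower edge 4 mm above the bench, x along the housing's x; slides straight up, 2 mm play
- bottle: amber dropper bottle, black cap, 88 mm long, round body 29 mm diameter over its first 58 mm, then cap 12 to 18 mm; 0.06 kg. Origin: centre of its base, z along it to the cap. Starts lying on two 6 mm ribs across the closed flap, along the housing's y, cap to +y (left), its axis 18 mm above the flap's top face, 102 mm above the bench. The bench left (+y) of the housing is free up to y = 0.49
- tray: open brown tray fixed on the bench at the robot's right, 61 (its x) x 87 (its y, the long side) x 30 mm high. Origin at the centre of its underside. A tall stereo microscope stands between it and the housing, all of it beyond x = 0.46 m and from y = -0.18 to 0.09 m: pass in front of it
- brush_esd: black brush lying on the bench, 20 x 123 x 9 mm, origin at its underside; stays where it is
- note_pad: pink note pad, 51 x 51 x 12 mm, origin at its underside; stays where it is
- steel_lid: round steel screw lid lying flat, 46 mm diameter, 14 mm high, origin at its underside; stays where it is
Things that resemble listed ones, but are neither listed nor needed, are in the scene too. There is more than one size of the bottle; the job needs the larger.

How it is judged:
On the way, in this order (a step that is already met when the one before it is completed fails the run):
1. the bottle stands upright on the bench, let go (height (world z) of bottle between -0.01 and 0.01 m and angle between bottle's own z axis and vertical below 0.12 rad and contact force between the fingers and bottle below 0.1 N), for 0.3 s.
2. the cover flap stands open (value of joint flap above 1.15 rad), for 0.2 s.
3. the plate is drawn right out of the housing (z of filter_plate in the frame of filter_box above 0.082 m and contact force between the fingers and filter_plate above 0.5 N), for 0.1 s.
At the end, for the whole second after the job is handed in: Bottle upright on the bench (0.12 rad), let go; flap open beyond 1.15 rad; plate held still and upright (0.2 rad), touching neither tray nor housing, lower edge at z 0.05 to 0.12 m, centre within 30 mm of the tray's in plan, length within 0.25 rad of the tray's long side (all of step 1 and value of joint flap above 1.15 rad and contact force between the fingers and filter_plate above 0.5 N and contact force between filter_plate and tray below 0.1 N and contact force between filter_plate and filter_box below 0.1 N and angle between filter_plate's own z axis and vertical below 0.2 rad and linear speed of filter_plate below 0.03 m/s and horizontal distance between filter_plate and tray below 0.03 m and angle between the x axis of filter_plate and the y axis of tray, either way round below 0.25 rad and height (world z) of filter_plate between 0.05 and 0.12 m); the arm keeps its last pose, push and grip.
It fails at once if another thing on the bench is shifted by more than 30 mm (distance of any of brush_esd, note_pad, steel_lid from where it was at the start of the episode above 0.03 m).
It also fails if it takes over 72 s, if anything falls off the work surface, if the arm or the gripper's body presses on something with over 40 N, if the wrist force passes 120 N, or if a joint passes its speed limit or range.

## Working session

There is one attempt and no reset: what is moved stays moved. The work goes in short steps, Python scripts to look and compute and a tool call to move; the robot and the scene stay as the last step left them, time stands still between calls to the robot, and variables do not carry over. Pictures are saved under pics/ and viewed, about 8 in all and at most 12, crops included, and the job is handed in when it is done.

Besides the shell and the picture viewer there is one more tool, called after "Emit:" as name(argument=value, ...) on one line, values as JSON. send_rows: Moves the arm, as the interface text tells. Its arguments: {"type":"object","properties":{"plan":{"type":"array","items":{"type":"array"}},"gripper":{"type":"number"},"newtons":{"type":"number"}},"required":["plan"]}

```bash
mkdir -p pics; ls; cat > h.py <<'E'
import numpy as np, cv2
from station import r
from scipy.spatial.transform import Rotation as Ro
def P(d,u,v):
    z=d["range_z"][int(v),int(u)]
    c=np.array([(u-d["cx"])*z/d["fx"],(v-d["cy"])*z/d["fy"],z]); return d["R"].T@(c-d["t"])
def cloud(d):
    v,u=np.mgrid[:480,:640]; z=d["range_z"]
    c=np.stack([(u-d["cx"])*z/d["fx"],(v-d["cy"])*z/d["fy"],z],-1)
    X=(c-d["t"])@d["R"]; X[z==0]=np.nan; return X
def px(d,X):
    c=d["R"]@np.array(X)+d["t"]; return d["fx"]*c[0]/c[2]+d["cx"], d["fy"]*c[1]/c[2]+d["cy"]
def save(d,n): cv2.imwrite("pics/"+n,d["image"][:,:,::-1])
def rot():
    q=r.get_state()["tool_rot"]; return Ro.from_quat([q[1],q[2],q[3],q[0]])
def move(X,Rt=None):
    """print shift and rotvec(deg) in tool axes"""
    s=r.get_state(); R=rot(); sh=R.inv().apply(np.array(X)-s["position"])
    w=np.zeros(3) if Rt is None else (R.inv()*Rt).as_rotvec(degrees=True)
    print("shift",sh.round(4),"turn",w.round(1)); return sh,w
E
python3 - <<'E'
from h import *
print(r.get_state())
for n in("scene","top"):
    d=r.snapshot(n); save(d,n+"0.png"); print(n,d["t"],d["R"].tolist(),d["fx"])
    for k in ["filter_box","flap","flap_grip","bottle","tray","brush_esd","note_pad","steel_lid"]:
        print(k,[(np.round(x["location"],3).tolist(),round(x["conf"],2),np.round(px(d,x["location"])).tolist()) for x in r.spot_in(d,k)][:4])
E
```

```text
pics
{'time': 0.0, 'joint_positions': array([-1.38605464e+00,  2.21270253e-01,  1.52759192e+00, -5.71857192e-06,
        1.39470213e+00, -1.26137177e-01]), 'joint_velocities': array([ 0.00116385,  0.00095794, -0.00207139,  0.00079251,  0.00014106,
       -0.00097601]), 'tau': array([ 1.49868232e-03, -4.94621193e+01, -3.87374747e+01,  6.99164579e-02,
        5.74049936e-02, -1.54128179e-04]), 'position': array([ 0.19104282, -0.59443824,  0.22142009]), 'tool_rot': array([-9.85319104e-04,  9.87943038e-01,  1.54814669e-01, -3.16961188e-05]), 'force': array([-0.25560268, -0.46443539,  0.20617596]), 'torque': array([ 0.04475007, -0.02536155,  0.00351331]), 'grip_width': 0.08664067783903272}
scene [0.48410418 0.20899074 0.95657529] [[-0.8551685010832034, -0.5182026969046443, -0.012361216601179972], [-0.37272869817028537, 0.6313213740094562, -0.6800784074495357], [0.3602223650960504, -0.5769742521461126, -0.7330351697190539]] 465.90491799890117
filter_box [([0.537, 0.277, 0.084], 0.67, [261.0, 301.0])]
flap [([0.547, 0.274, 0.083], 0.57, [257.0, 299.0])]
flap_grip [([0.548, 0.275, 0.09], 0.8
[... 637 characters left out ...]
3, -0.19062800606499272], [0.1908296327729996, 0.01197634938794482, -0.9815501099338024]] 562.7448985070481
filter_box [([0.555, 0.255, 0.084], 0.59, [257.0, 228.0]), ([0.638, 0.435, 0.016], 0.16, [185.0, 202.0])]
flap [([0.556, 0.26, 0.085], 0.81, [254.0, 228.0]), ([0.553, 0.257, 0.085], 0.55, [256.0, 229.0])]
flap_grip [([0.557, 0.259, 0.083], 0.76, [255.0, 228.0])]
bottle [([0.591, 0.248, 0.112], 0.77, [258.0, 210.0]), ([0.416, 0.116, 0.017], 0.66, [320.0, 293.0])]
tray [([0.462, -0.269, 0.002], 0.76, [486.0, 271.0])]
brush_esd [([0.424, -0.106, 0.01], 0.83, [417.0, 288.0])]
note_pad [([0.583, -0.278, 0.013], 0.68, [488.0, 219.0])]
steel_lid [([0.636, 0.436, 0.016], 0.78, [185.0, 202.0])]
```

View pics/scene0.png

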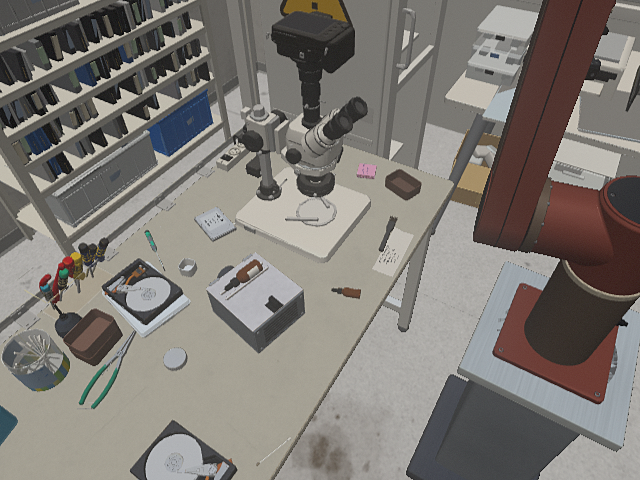

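View pics/top0.png

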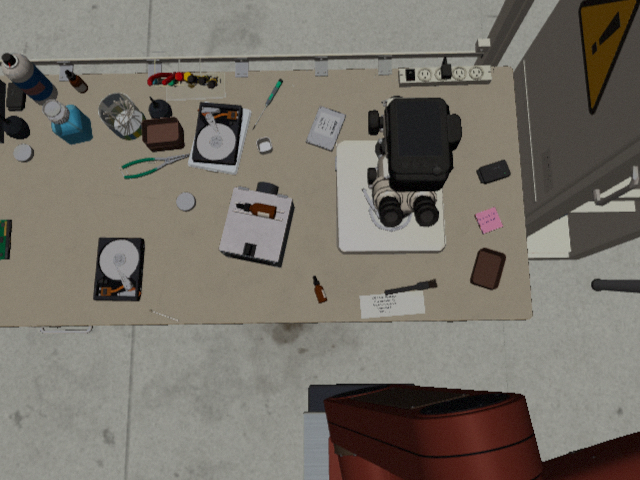

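Scene view: the larger bottle lies on the flap at (245,275) scene / (258,210) top. Look-alikes are a small bottle on the bench at (345,293) / (320,290), a standing one at (75,82) top, and a second brown tray at (162,134) top. The target tray is the right one, (488,268) top. Next I measure the geometry and check it in a close crop.

```bash
python3 - <<'E'
from h import *
d=r.snapshot("top"); e=r.snapshot("scene"); 
for n,D in(("top",d),("scene",e)):
    X=cloud(D); im=D["image"].astype(int)
    m=(X[...,0]>.44)&(X[...,0]<.68)&(X[...,1]>.13)&(X[...,1]<.38)
    f=m&(abs(X[...,2]-.084)<.006)
    q=X[f][:,:2].astype(np.float32); q=q
    rc=cv2.minAreaRect(q); print(n,"flap rect",rc,len(q),"z",np.median(X[f][:,2]))
    print(cv2.boxPoints(rc).round(3).tolist())
    amb=m&(X[...,2]>.093)&(im[...,0]-im[...,2]>25)
    b=X[amb]; print("amber n",len(b),b.min(0),b.max(0),b.mean(0))
    hi=m&(X[...,2]>.098)&(X[...,0]>.55); b=X[hi]; mu=b.mean(0); 
    w,V=np.linalg.eigh(np.cov((b-mu)[:,:2].T)); t=(b-mu)[:,:2]@V[:,1]; print("bottle axis",V[:,1],mu,mu[:2]+V[:,1]*t.min(),mu[:2]+V[:,1]*t.max(),"zmax",b[:,2].max())
    fin=m&(X[...,2]>.092)&(X[...,0]<.55); b=X[fin]; print("fin",len(b),b.mean(0),b.min(0),b.max(0))
    tm=(X[...,0]>.40)&(X[...,0]<.54)&(X[...,1]>-.35)&(X[...,1]<-.2)&(X[...,2]>.02)&(X[...,2]<.04)
    rc=cv2.minAreaRect(X[tm][:,:2].astype(np.float32)); print("tray",rc,cv2.boxPoints(rc).round(3).tolist())
c=np.hstack([cv2.resize(d["image"][175:275,205:305],(400,400)),cv2.resize(e["image"][240:360,195:315],(400,400))])
cv2.imwrite("pics/crop1.png",c[:,:,::-1])
E
```

```text
top flap rect ((0.5663951635360718, 0.25851014256477356), (0.1368543654680252, 0.1546444594860077), 77.53618621826172) 3424 z 0.08399075955569238
[[0.47600001096725464, 0.20800000429153442], [0.6269999742507935, 0.17499999701976776], [0.6570000052452087, 0.3089999854564667], [0.5059999823570251, 0.34200000762939453]]
amber n 244 [0.57455053 0.21094815 0.1019922 ] [0.6086312  0.2687971  0.12126164] [0.59165644 0.23887268 0.1132209 ]
bottle axis [0.22544851 0.97425509] [0.59098065 0.24776478 0.11108058] [0.58300088 0.21328097] [0.60273189 0.2985467 ] zmax 0.1212616400658216
fin 64 [0.50415308 0.27048186 0.10370285] [0.49292466 0.26110716 0.09212712] [0.51716573 0.27692322 0.10985862]
tray ((0.46502697467803955, -0.26894062757492065), (0.0620146207511425, 0.08779103308916092), 71.20030975341797) [[0.4129999876022339, -0.2840000092983246], [0.4970000088214874, -0.31200000643730164], [0.5170000195503235, -0.2540000081062317], [0.43299999833106995, -0.22499999403953552]]
scene flap rect ((0.5683615207672119, 0.25790977478027344), (0.13743999600410461, 0.15560130774974823), 77.9083557128906
[... 158 characters left out ...]
[0.5070000290870667, 0.3409999907016754]]
amber n 223 [0.57410578 0.21394537 0.10368155] [0.60743022 0.26898689 0.1192434 ] [0.59069018 0.24367322 0.11371379]
bottle axis [0.27531936 0.96135282] [0.59094334 0.25183663 0.11045113] [0.58022276 0.21440279] [0.60462995 0.29962718] zmax 0.11924340110538606
fin 88 [0.50519541 0.27338103 0.10281061] [0.49468327 0.26554717 0.09293418] [0.51853933 0.27912116 0.10973043]
tray ((0.46856608986854553, -0.2683699429035187), (0.06559815257787704, 0.09206241369247437), 70.49945831298828) [[0.414000004529953, -0.2840000092983246], [0.5009999871253967, -0.3149999976158142], [0.5230000019073486, -0.2529999911785126], [0.4359999895095825, -0.22200000286102295]]
```

View pics/crop1.png

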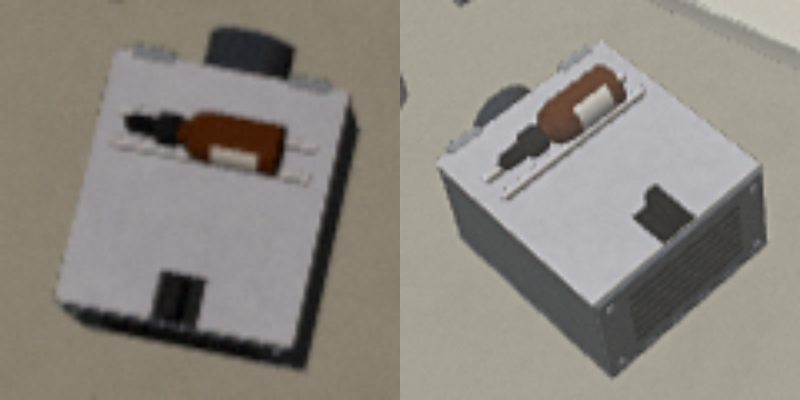

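The crop shows the bottle cradled between two ribs, cap toward +y, with the fin at the front edge. It measures 88 mm long, its top is at z ≈ 0.12 and the flap is at 0.084, so all three fit. Housing yaw is about -12.5°, the hinge about (.636,.243), and the tray centre (.467,-.269) with its long side at -18.5°. I set off toward the bottle.

Emit:
send_rows(plan=[[[0.266,-0.276,-0.057],[0,0,-60]],[[0.266,-0.276,-0.057],[0,0,-60]],[[0.266,-0.276,-0.057],[0,0,-60]],[[0.266,-0.276,-0.057],[0,0,-60]],[[0.266,-0.276,-0.057],[0,0,-60]],[[0.266,-0.276,-0.057],[0,0,-60]],[[0.266,-0.276,-0.057],[0,0,-60]],[[0.266,-0.276,-0.057],[0,0,-60]]], gripper=1)

```text
time: 2.0
position: [0.3603, -0.2508, 0.2799]
tool_rot: [0.001, 0.778, 0.628, -0.0]
force: [0.2, 0.6, 0.4]
grip_width: 0.0867
```

```bash
cat >> h.py <<'E'
PSI=-12.5
hx=np.array([np.cos(np.radians(PSI)),np.sin(np.radians(PSI)),0]); hy=np.array([-hx[1],hx[0],0])
def Rt(psi,a=0,b=0):
    """tool down, jaw axis at psi deg; then tilt a about tool y, b about tool x"""
    y=np.array([np.cos(np.radians(psi)),np.sin(np.radians(psi)),0]); z=np.array([0,0,-1.]); 
    return Ro.from_matrix(np.c_[np.cross(y,z),y,z])*Ro.from_euler('y',a,degrees=True)*Ro.from_euler('x',b,degrees=True)
def moveg(G,R): 
    """grasp point target"""
    return move(np.array(G)+.019*R.apply([0,0,1]),R)
E
python3 - <<'E'
from h import *
s=r.get_state();print(s["time"],s["joint_positions"].round(3),s["position"])
move([.36,.06,.29],Rt(-12.5))
E
```

```text
2.0 [-7.880e-01 -2.760e-01  1.906e+00 -1.000e-03  1.511e+00 -5.760e-01] [ 0.36028975 -0.25080371  0.27985814]
shift [ 0.3038 -0.0656 -0.0105] turn [0.  0.1 0.4]
```

Emit:
send_rows(plan=[[[0.304,-0.066,-0.01],[0,0,0]],[[0.304,-0.066,-0.01],[0,0,0]],[[0.304,-0.066,-0.01],[0,0,0]],[[0.304,-0.066,-0.01],[0,0,0]],[[0.304,-0.066,-0.01],[0,0,0]],[[0.304,-0.066,-0.01],[0,0,0]]])

```text
time: 2.75
position: [0.3595, 0.0631, 0.2894]
tool_rot: [0.0, 0.776, 0.631, -0.0]
force: [-0.9, -1.2, -0.3]
grip_width: 0.0871
```

```bash
python3 - <<'E'
from h import *
s=r.get_state();print(s["time"],s["joint_positions"].round(3),s["position"])
base=np.array([.5815,.2135,0]); top=np.array([.6035,.299,0]); print(np.linalg.norm(top-base), (top-base)/np.linalg.norm(top-base))
# grasp 40 mm above base
G=base+.040*hy; print(G)
R=Rt(-12.5,-45)
print(R.apply([0,0,1]))
G[2]=.110; moveg(G-.10*R.apply([0,0,1]),R)
E
```

```text
2.75 [-4.300e-02 -4.860e-01  2.039e+00 -1.000e-03  1.588e+00  1.620e-01] [0.35950389 0.06306193 0.28942606]
0.08828504969699004 [0.24919281 0.96845389 0.        ]
[0.59015758 0.25255184 0.        ]
[-0.15304592 -0.69034553 -0.70710678]
shift [0.2899 0.1879 0.1221] turn [  0.3 -45.    0.7]
```

Emit:
send_rows(plan=[[[0.29,0.188,0.06],[0,-45,0]],[[0.29,0.188,0.06],[0,-45,0]],[[0.29,0.188,0.06],[0,-45,0]],[[0.29,0.188,0.06],[0,-45,0]],[[0.29,0.188,0.06],[0,-45,0]],[[0.29,0.188,0.122],[0,-45,0]],[[0.29,0.188,0.122],[0,-45,0]],[[0.29,0.188,0.122],[0,-45,0]]])

```text
time: 3.75
position: [0.6028, 0.3047, 0.1574]
tool_rot: [0.24, 0.715, 0.582, -0.304]
force: [-0.7, -0.3, -0.8]
grip_width: 0.0869
```

```bash
python3 - <<'E'
from h import *
s=r.get_state();print(s["time"],s["joint_positions"].round(3),s["position"])
d=r.snapshot("scene"); e=r.snapshot("top")
for D in(d,e): print([(np.round(x["location"],3).tolist(),round(x["conf"],2)) for x in r.spot_in(D,"bottle")][:3])
c=np.hstack([cv2.resize(d["image"][190:370,150:330],(400,400)),cv2.resize(e["image"][140:290,180:330],(400,400))])
cv2.imwrite("pics/crop2.png",c[:,:,::-1])
G=np.array([.5815,.2135,0])+.040*hy; G[2]=.110; moveg(G,Rt(-12.5,-45))
E
```

```text
3.75 [ 0.6    0.907  0.878 -0.551  1.94   0.758] [0.60281027 0.30467264 0.15737818]
[([0.416, 0.124, 0.017], 0.75), ([0.585, 0.259, 0.108], 0.65)]
[([0.592, 0.248, 0.109], 0.86), ([0.418, 0.119, 0.019], 0.62)]
shift [ 0.0027 -0.0028  0.101 ] turn [ 0.5 -0.1  0.3]
```

View pics/crop2.png

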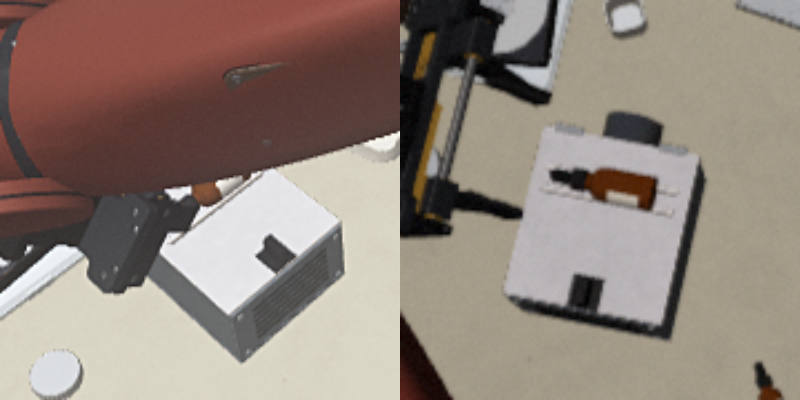

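The gripper is at the left of the bottle, its fingers straddling the bottle axis and tilted 45°. I advance and grip.

Emit:
send_rows(plan=[[[0.003,-0.003,0.05],[0.5,0,0]],[[0.003,-0.003,0.08],[0.5,0,0]],[[0.003,-0.003,0.1],[0.5,0,0]],[[0.003,-0.003,0.1],[0.5,0,0]],[[0.003,-0.003,0.1],[0.5,0,0]]])

```text
time: 4.58
position: [0.5885, 0.241, 0.1002]
tool_rot: [0.239, 0.72, 0.58, -0.296]
force: [0.5, -0.5, -0.9]
grip_width: 0.0869
```

Emit:
send_rows(plan=[[[0,0,0],[0,0,0]],[[0,0,0],[0,0,0]],[[0,0,0],[0,0,0]],[[0,0,0],[0,0,0]],[[0,0,0],[0,0,0]],[[0,0,0],[0,0,0]]], gripper=0.1, newtons=15)

```text
time: 5.32
position: [0.5884, 0.2409, 0.1]
tool_rot: [0.239, 0.72, 0.58, -0.296]
force: [1.2, -1.1, 1.2]
grip_width: 0.035
```

Emit:
send_rows(plan=[[[0,0,0],[0,0,0]],[[0,0,0],[0,0,0]],[[0,0,0],[0,0,0]],[[0,0,0],[0,0,0]]])

```text
time: 5.82
position: [0.5903, 0.2406, 0.1014]
tool_rot: [0.24, 0.721, 0.58, -0.295]
force: [5.7, -1.4, 3.1]
grip_width: 0.0283
```

```bash
python3 - <<'E'
from h import *
s=r.get_state();print(s["time"],s["joint_positions"].round(3),s["position"],s["grip_width"],s["force"])
R=rot(); G=s["position"]-.019*R.apply([0,0,1]); print("G",G, "dist along axis from base",(G-[.5815,.2135,0])@hy, R.apply([0,0,1])@np.c_[hx,hy,[0,0,1]])
E
```

```text
5.825 [ 0.541  0.824  1.114 -0.552  1.764  0.808] [0.59032753 0.24060314 0.10137282] 0.02829838882721117 [ 5.73429624 -1.42028097  3.06719746]
G [0.59310781 0.25367607 0.11487721] dist along axis from base 0.0417361303175192 [ 0.00605917 -0.70341126 -0.71075726]
```

Emit:
send_rows(plan=[[[-0.02,0,-0.02],[0,0,0]],[[-0.05,0,-0.05],[0,0,0]],[[-0.08,0,-0.08],[0,0,0]],[[-0.1,0,-0.1],[0,0,0]],[[-0.1,0,-0.1],[0,0,0]]], newtons=20)

```text
time: 6.45
position: [0.5906, 0.2408, 0.2464]
tool_rot: [0.241, 0.722, 0.58, -0.292]
force: [-0.0, -0.8, -2.0]
grip_width: 0.0279
```

```bash
python3 - <<'E'
from h import *
s=r.get_state();print(s["time"],s["joint_positions"].round(3),s["position"],s["grip_width"],s["force"])
moveg([.517,.417,.17],Rt(-12.5,45))
E
```

```text
6.45 [ 0.541  0.686  1.044 -0.583  1.935  0.695] [0.59062838 0.24075128 0.24637152] 0.02793946214765787 [-0.04224289 -0.78233424 -1.9767076 ]
shift [ 0.1836 -0.1101 -0.0557] turn [ 0.6 89.5  0.3]
```

Emit:
send_rows(plan=[[[0.184,-0.11,-0.056],[0.6,89.5,0.3]],[[0.184,-0.11,-0.056],[0.6,89.5,0.3]],[[0.184,-0.11,-0.056],[0.6,89.5,0.3]],[[0.184,-0.11,-0.056],[0.6,89.5,0.3]],[[0.184,-0.11,-0.056],[0.6,89.5,0.3]],[[0.184,-0.11,-0.056],[0.6,89.5,0.3]],[[0.184,-0.11,-0.056],[0.6,89.5,0.3]],[[0.184,-0.11,-0.056],[0.6,89.5,0.3]]])

```text
time: 7.45
position: [0.5188, 0.43, 0.155]
tool_rot: [-0.22, 0.731, 0.585, 0.273]
force: [-0.9, 0.9, -1.2]
grip_width: 0.0279
```

```bash
python3 - <<'E'
from h import *
s=r.get_state();print(s["time"],s["joint_positions"].round(3),s["position"],s["grip_width"],s["force"])
moveg([.517,.417,.10],Rt(-12.5,45))
d=r.snapshot("scene"); e=r.snapshot("top")
for D in(d,e): print([(np.round(x["location"],3).tolist(),round(x["conf"],2)) for x in r.spot_in(D,"bottle")][:3])
c=np.hstack([cv2.resize(d["image"][200:400,100:300],(400,400)),cv2.resize(e["image"][140:290,130:280],(400,400))])
cv2.imwrite("pics/crop3.png",c[:,:,::-1])
E
```

```text
7.45 [ 0.267  0.127  1.939  0.842  0.893 -0.   ] [0.51883066 0.43004222 0.15499454] 0.027941015161541655 [-0.93354237  0.85213009 -1.20396301]
shift [-0.0447  0.0012  0.0518] turn [-0.   3.9 -0.1]
[([0.419, 0.123, 0.017], 0.77), ([0.512, 0.439, 0.179], 0.7), ([0.633, 0.438, 0.015], 0.63)]
[([0.516, 0.428, 0.183], 0.7), ([0.585, -0.274, 0.009], 0.67)]
```

View pics/crop3.png

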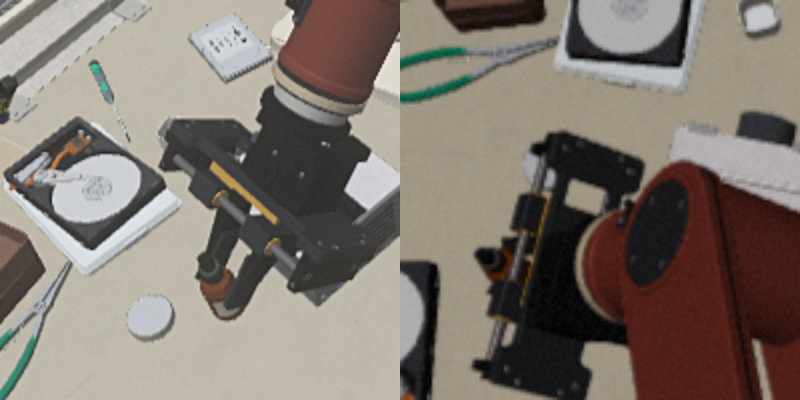

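The bottle is held cap up, at about (215,280) in the left crop, over free bench. I bring it lower and measure its axis.

Emit:
send_rows(plan=[[[-0.045,0.001,0.052],[0,4,0]],[[-0.045,0.001,0.052],[0,4,0]],[[-0.045,0.001,0.052],[0,4,0]],[[-0.045,0.001,0.052],[0,4,0]]])

```text
time: 8.15
position: [0.5211, 0.4303, 0.0883]
tool_rot: [-0.238, 0.722, 0.579, 0.295]
force: [0.2, -0.2, -0.8]
grip_width: 0.0277
```

```bash
cat > bot.py <<'E'
from h import *
s=r.get_state();R=rot();G=s["position"]-.019*R.apply([0,0,1]);print(s["time"],s["position"],"G",G,s["grip_width"],s["force"])
print("toolz housing",R.apply([0,0,1])@np.c_[hx,hy,[0,0,1]])
C=np.array([.52,.43])
for n in("scene","top"):
    d=r.snapshot(n);X=cloud(d);im=d["image"].astype(int)
    m=(np.hypot(X[...,0]-C[0],X[...,1]-C[1])<.05)&(im[...,0]-im[...,2]>30)&(im[...,0]-im[...,1]>12)&(X[...,2]>.003)&(im[...,0]<190)
    b=X[m]; print(n,len(b)); 
    if len(b)<20: continue
    print("z",b[:,2].min(),b[:,2].max(),b.mean(0))
    u,sv,vt=np.linalg.svd(b-b.mean(0),full_matrices=False); print("main dir",vt[0]*np.sign(vt[0][2]),sv)
E
python3 bot.py
```

```text
8.15 [0.52110657 0.43025455 0.08829849] G [0.51824245 0.41721978 0.10182224] 0.027746358903528858 [ 0.15341713 -0.21569638 -0.84264264]
toolz housing [-0.00131645  0.7024052  -0.71177609]
scene 157
z 0.003196833145513572 0.17788743082146444 [0.51994154 0.43176956 0.10990068]
main dir [ 0.09659793 -0.48016751  0.87184173] [0.36920759 0.1081266  0.07665654]
top 70
z 0.003950383980608727 0.18415294446677916 [0.52017038 0.42108966 0.11030117]
main dir [-0.03524099 -0.24421053  0.96908167] [0.24857934 0.0990417  0.04632294]
```

Emit:
send_rows(plan=[[[-0.02,0,0.02],[0,0,0]],[[-0.036,0,0.036],[0,0,0]],[[-0.039,0,0.039],[0,0,0]],[[-0.039,0,0.039],[0,0,0]]])

```text
time: 8.75
position: [0.5247, 0.4333, 0.0401]
tool_rot: [-0.238, 0.718, 0.581, 0.301]
force: [0.7, 11.4, 11.3]
grip_width: 0.0285
```

```bash
python3 - <<'E'
from h import *
s=r.get_state();R=rot();G=s["position"]-.019*R.apply([0,0,1]);print(s["time"],s["position"],"G",G,s["grip_width"],s["force"])
d=r.snapshot("scene"); X=cloud(d)
c=cv2.resize(d["image"][270:390,150:270],(600,600),interpolation=cv2.INTER_CUBIC); cv2.imwrite("pics/crop4.png",c[:,:,::-1])
print("base px pred",px(d,[.52,.43,0]))
E
```

```text
8.75 [0.52467367 0.4333304  0.04008508] G [0.52172031 0.42020346 0.05350003] 0.028462032788769825 [ 0.65396265 11.41189071 11.26292294]
base px pred (np.float64(225.1377503421507), np.float64(386.88842878232646))
```

View pics/crop4.png

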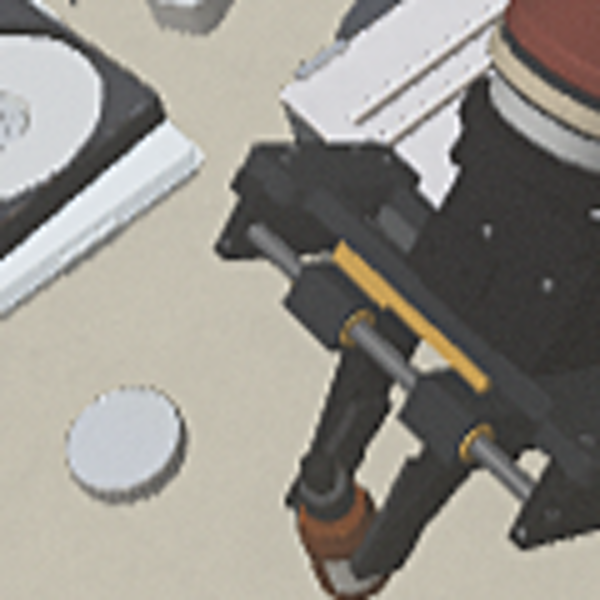

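Force of 11 N appeared 12 mm early. By geometry the gripper's underside is touching the housing's left top edge, so I back up, shift 27 mm further left and lower again.

Emit:
send_rows(plan=[[[0.018,0,-0.018],[0,0,0]],[[0.018,0,-0.018],[0,0,0]],[[0.037,0,0.001],[0,0,0]],[[0.037,0,0.001],[0,0,0]],[[0.037,0,0.001],[0,0,0]]])

```text
time: 9.43
position: [0.5296, 0.4592, 0.0649]
tool_rot: [-0.238, 0.718, 0.581, 0.3]
force: [0.6, -1.4, -1.0]
grip_width: 0.028
```

```bash
python3 - <<'E'
from h import *
s=r.get_state();R=rot();G=s["position"]-.019*R.apply([0,0,1]);print(s["time"],s["position"],"G",G,s["grip_width"],s["force"])
moveg([.52,.446,.050],Rt(-12.5,45)); moveg([.52,.446,.043],Rt(-12.5,45))
d=r.snapshot("top"); X=cloud(d); m=(X[...,2]>.09)&(X[...,2]<.125)&(np.hypot(X[...,0]-.52,X[...,1]-.455)<.035); print(m.sum(),X[m].mean(0),X[m].max(0))
E
```

```text
9.425 [0.52964961 0.45921905 0.06494504] G [0.52670988 0.44610166 0.07837233] 0.027950511624247453 [ 0.595847   -1.35168557 -1.00530225]
shift [-0.0211 -0.0068  0.0189] turn [ 0.1 -0.   0.4]
shift [-0.0261 -0.0068  0.0239] turn [ 0.1 -0.   0.4]
89 [0.52962625 0.45177528 0.10547437] [0.5495821  0.46584418 0.12401776]
```

Emit:
send_rows(plan=[[[-0.012,0,0.012],[0,0,0]],[[-0.021,0,0.021],[0,0,0]],[[-0.023,0,0.023],[0,0,0]],[[-0.024,0,0.024],[0,0,0]],[[-0.024,0,0.024],[0,0,0]]])

```text
time: 10.1
position: [0.5302, 0.459, 0.0314]
tool_rot: [-0.238, 0.718, 0.581, 0.3]
force: [-1.4, -0.5, -0.7]
grip_width: 0.0283
```

```bash
python3 - <<'E'
from h import *
s=r.get_state();R=rot();G=s["position"]-.019*R.apply([0,0,1]);print(s["time"],s["position"],"G",G,s["grip_width"],s["force"])
E
```

```text
10.1 [0.53024453 0.45904726 0.03136271] G [0.52729361 0.44592757 0.0447853 ] 0.02832202687823673 [-1.36478991 -0.52847863 -0.73585305]
```

Emit:
send_rows(plan=[[[-0.0007,0,0.0007],[0,0,0]],[[-0.0014,0,0.0014],[0,0,0]],[[-0.002,0,0.002],[0,0,0]],[[-0.002,0,0.002],[0,0,0]]])

```text
time: 10.6
position: [0.5302, 0.459, 0.0284]
tool_rot: [-0.238, 0.719, 0.581, 0.3]
force: [0.5, -0.3, -1.7]
grip_width: 0.0281
```

```bash
python3 - <<'E'
from h import *
s=r.get_state();R=rot();G=s["position"]-.019*R.apply([0,0,1]);print(s["time"],"G",G,s["grip_width"],s["force"],s["torque"])
E
```

```text
10.6 G [0.52725937 0.44590733 0.04187149] 0.028078765781922702 [ 0.50976992 -0.34116191 -1.72521307] [-0.48689225  0.06673149  0.00794184]
```

Emit:
send_rows(plan=[[[-0.0007,0,0.0007],[0,0,0]],[[-0.0014,0,0.0014],[0,0,0]],[[-0.002,0,0.002],[0,0,0]],[[-0.002,0,0.002],[0,0,0]]])

```text
time: 11.1
position: [0.5309, 0.46, 0.0279]
tool_rot: [-0.239, 0.718, 0.581, 0.301]
force: [-4.0, -3.2, 10.5]
grip_width: 0.0283
```

```bash
python3 - <<'E'
from h import *
s=r.get_state();R=rot();G=s["position"]-.019*R.apply([0,0,1]);print(s["time"],"G",G,s["grip_width"],s["force"],s["torque"])
d=r.snapshot("scene")
u,v=map(int,px(d,[.53,.46,.03])); print(u,v)
c=cv2.resize(d["image"][v-60:v+40,u-50:u+50],(600,600),interpolation=cv2.INTER_CUBIC); cv2.imwrite("pics/crop5.png",c[:,:,::-1])
b=np.array([.5302,.459,0]);print(px(d,b),px(d,b+[0,0,.088]))
E
```

```text
11.1 G [0.52791739 0.44680623 0.0412439 ] 0.02826533576474325 [-3.98246437 -3.20339892 10.5468721 ] [0.45033532 0.37617763 0.39271156]
207 390
(np.float64(211.19113149652907), np.float64(396.7502466147214)) (np.float64(201.9516908934865), np.float64(375.2037504976237))
```

View pics/crop5.png

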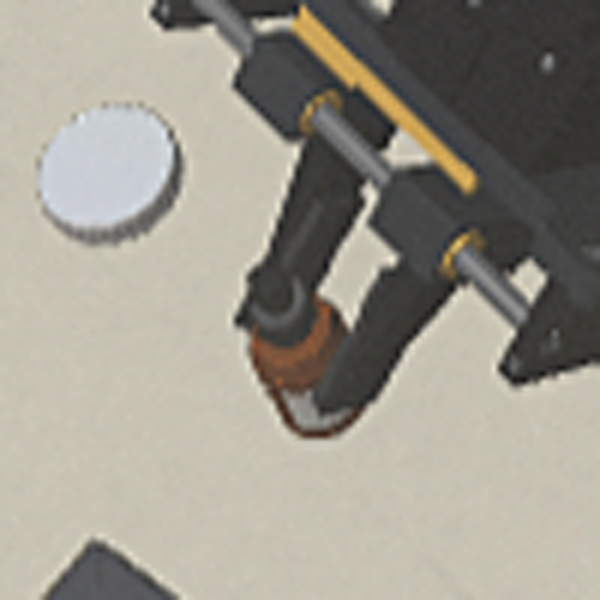

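Contact with the bench came at the predicted height: G at 0.0412 m against 0.0417 m. The crop at (300,360) shows the bottle standing between the pads. I relieve the push a little, release, then retreat along the tool axis.

Emit:
send_rows(plan=[[[0.0007,0,-0.0007],[0,0,0]],[[0.0007,0,-0.0007],[0,0,0]]])

```text
time: 11.4
position: [0.531, 0.4599, 0.0289]
tool_rot: [-0.239, 0.718, 0.581, 0.302]
force: [0.1, 0.5, -0.7]
grip_width: 0.0279
```

Emit:
send_rows(plan=[[[0,0,0],[0,0,0]],[[0,0,0],[0,0,0]],[[0,0,0],[0,0,0]],[[0,0,0],[0,0,0]],[[0,0,0],[0,0,0]],[[0,0,0],[0,0,0]]], gripper=0.8)

```text
time: 12.15
position: [0.531, 0.4599, 0.0289]
tool_rot: [-0.239, 0.718, 0.581, 0.302]
force: [-0.1, -0.1, 0.6]
grip_width: 0.0686
```

Emit:
send_rows(plan=[[[0,0,-0.02],[0,0,0]],[[0,0,-0.05],[0,0,0]],[[0,0,-0.09],[0,0,0]],[[0,0,-0.13],[0,0,0]],[[0,0,-0.17],[0,0,0]],[[0,0,-0.17],[0,0,0]]])

```text
time: 12.9
position: [0.5065, 0.341, 0.1514]
tool_rot: [-0.237, 0.718, 0.58, 0.304]
force: [0.9, -0.2, -0.1]
grip_width: 0.0698
```

```bash
python3 - <<'E'
from h import *
s=r.get_state();print(s["time"],s["joint_positions"].round(3),s["position"],s["grip_width"],s["force"])
for n in("scene","top"):
    d=r.snapshot(n);X=cloud(d)
    print([(np.round(x["location"],3).tolist(),round(x["conf"],2)) for x in r.spot_in(d,"bottle")][:3])
    m=(np.hypot(X[...,0]-.53,X[...,1]-.46)<.045)&(X[...,2]>.01)&(X[...,2]<.12); b=X[m]
    for lo in(.01,.03,.05,.07): 
        k=b[(b[:,2]>lo)&(b[:,2]<lo+.02)]; print(lo,len(k),k.mean(0).round(4) if len(k) else 0)
    print(b[:,2].max())
moveg([.40,.30,.25],Rt(-102.5,0)); moveg([.40,.30,.25],Rt(77.5,0))
E
```

```text
12.9 [ 0.055  0.039  2.08   0.942  1.005 -0.26 ] [0.50651064 0.34099228 0.15135891] 0.06984436308366286 [ 0.85872104 -0.24831457 -0.06271889]
[([0.525, 0.463, 0.046], 0.93), ([0.422, 0.126, 0.015], 0.7)]
0.01 86 [0.5225 0.4639 0.0203]
0.03 117 [0.5242 0.4622 0.0415]
0.05 112 [0.5279 0.4613 0.0581]
0.07 75 [0.5307 0.4591 0.08  ]
0.08988052614805592
[([0.527, 0.455, 0.046], 0.77), ([0.468, -0.272, 0.004], 0.18)]
0.01 34 [0.524  0.4496 0.0192]
0.03 69 [0.527  0.4517 0.0424]
0.05 52 [0.528  0.4541 0.0592]
0.07 42 [0.5295 0.4567 0.0796]
0.09199197821014506
shift [ 0.0148 -0.0919 -0.1044] turn [-35.2 -35.5  85.3]
shift [ 0.0148 -0.0919 -0.1044] turn [ 35.5 -35.1 -84.5]
```

Step 1 looks done: the bottle stands at about (.528,.456), top at 0.09 m, and it is let go. Next I reorient for the fin, jaws along housing y and tool tilted 35° forward.

```bash
python3 - <<'E'
from h import *
R=Rt(77.5,-35); print(R.apply([0,0,1])@np.c_[hx,hy,[0,0,1]])
F=np.array([.503,.272,.1075]); print(F-.08*R.apply([0,0,1]))
moveg([.44,.286,.24],R)
E
```

```text
[ 5.73576436e-01 -2.77555756e-17 -8.19152044e-01]
[0.45820157 0.28193157 0.17303216]
shift [ 0.0062 -0.039  -0.1033] turn [  8.8 -61.9 -95.5]
```

Emit:
send_rows(plan=[[[0.006,-0.039,-0.103],[0,0,0]],[[0.006,-0.039,-0.103],[0.8,-5.6,-8.7]],[[0.006,-0.039,-0.103],[1.6,-11.3,-17.4]],[[0.006,-0.039,-0.103],[2.4,-16.9,-26]],[[0.006,-0.039,-0.103],[3.2,-22.5,-34.7]],[[0.006,-0.039,-0.103],[4,-28.1,-43.4]],[[0.006,-0.039,-0.103],[4.8,-33.8,-52]],[[0.006,-0.039,-0.103],[5.6,-39.4,-60.8]]])

```text
time: 14.1
position: [0.4502, 0.2847, 0.223]
tool_rot: [0.111, 0.373, 0.915, 0.102]
force: [-0.6, -0.2, -0.5]
grip_width: 0.0695
```

```bash
python3 - <<'E'
from h import *
s=r.get_state();print(s["time"],s["joint_positions"].round(3),s["position"],s["force"])
moveg([.44,.286,.24],Rt(77.5,-35))
E
```

```text
14.1 [ 0.43  -0.247  2.018 -0.025  1.069 -0.358] [0.45017653 0.28466411 0.22303327] [-0.57003917 -0.16320713 -0.51369621]
shift [-0.0012 -0.     -0.0013] turn [  3.2 -22.4 -34.3]
```

Emit:
send_rows(plan=[[[0,0,0],[3.2,-22.4,-34.3]],[[0,0,0],[3.2,-22.4,-34.3]],[[0,0,0],[3.2,-22.4,-34.3]],[[0,0,0],[3.2,-22.4,-34.3]],[[0,0,0],[3.2,-22.4,-34.3]]], gripper=0.6)

```text
time: 14.72
position: [0.4479, 0.2857, 0.2201]
tool_rot: [0.297, 0.102, 0.949, -0.034]
force: [-0.4, -0.1, 0.0]
grip_width: 0.0524
```

```bash
python3 - <<'E'
from h import *
s=r.get_state();print(s["time"],s["joint_positions"].round(3),s["position"],s["force"])
R=Rt(77.5,-35)
for n in("top","scene"):
    d=r.snapshot(n);X=cloud(d); m=(X[...,2]>.092)&(X[...,2]<.112)&(np.hypot(X[...,0]-.503,X[...,1]-.272)<.03); b=X[m]; print(len(b), b.mean(0) if len(b) else 0, [x["location"].round(3) if hasattr(x["location"],"round") else x["location"] for x in r.spot_in(d,"flap_grip")])
F=np.array([.504,.272,.1075])
moveg(F-.08*R.apply([0,0,1]),R); moveg(F,R)
E
```

```text
14.725 [ 0.717 -0.244  2.109 -0.589  0.975 -0.377] [0.44787865 0.28565101 0.22010876] [-0.42872993 -0.09750364  0.01235299]
59 [0.5042441  0.27064278 0.10504906] [[0.5636, 0.2539, 0.0827]]
0 0 [[0.5838, 0.2812, 0.086], [0.5214, 0.4629, 0.0476]]
shift [ 0.0212 -0.0009  0.0653] turn [-0.  -0.1 -0.1]
shift [ 0.0211 -0.0009  0.1453] turn [-0.  -0.1 -0.1]
```

Emit:
send_rows(plan=[[[0.021,0,0.04],[0,0,0]],[[0.021,0,0.08],[0,0,0]],[[0.021,0,0.12],[0,0,0]],[[0.021,0,0.138],[0,0,0]],[[0.021,0,0.145],[0,0,0]],[[0.021,0,0.145],[0,0,0]]])

```text
time: 15.68
position: [0.5153, 0.2702, 0.0925]
tool_rot: [0.298, 0.106, 0.948, -0.033]
force: [0.6, -0.1, -1.6]
grip_width: 0.0525
```

Emit:
send_rows(plan=[[[0,0,0],[0,0,0]],[[0,0,0],[0,0,0]],[[0,0,0],[0,0,0]],[[0,0,0],[0,0,0]],[[0,0,0],[0,0,0]],[[0,0,0],[0,0,0]],[[0,0,0],[0,0,0]]], gripper=0, newtons=25)

```text
time: 16.55
position: [0.515, 0.2694, 0.0925]
tool_rot: [0.298, 0.106, 0.948, -0.034]
force: [-3.8, -4.9, 4.7]
grip_width: 0.0097
```

```bash
cat > arc.py <<'E'
from h import *
import sys
# rows for the flap arc: from th0 to th1 (deg) with tool tilt a0->a1
H=np.array([.636,.243,.082])
def rows(G0,th0,th1,n,da):
    s=r.get_state(); R0=rot(); p0=s["position"]
    G=p0-.019*R0.apply([0,0,1]); v=G-H; fwd=-v@hx; up=v[2]; lat=v@hy
    for i in range(1,n+1):
        t=np.radians((th1-th0)*i/n); f=fwd*np.cos(t)-up*np.sin(t); u=fwd*np.sin(t)+up*np.cos(t)
        g=H-f*hx+lat*hy+[0,0,u]; R=R0*Ro.from_euler('y',da*i/n,degrees=True)
        sh=R0.inv().apply(g+.019*R.apply([0,0,1])-p0); print([sh.round(3).tolist(),[0,round(da*i/n,1),0]],end=", ")
    print()
s=r.get_state();R=rot();G=s["position"]-.019*R.apply([0,0,1]);v=G-H
print(s["time"],s["joint_positions"].round(3),s["position"],s["grip_width"],s["force"]); print("flap ang est",np.degrees(np.arctan2(v[2],-v@hx))-np.degrees(np.arctan2(.0255,.136)),"rad",np.hypot(v[2],v@hx))
if len(sys.argv)>1: rows(G,0,float(sys.argv[1]),int(sys.argv[2]),float(sys.argv[3]))
E
python3 arc.py 30 8 25
```

```text
16.55 [ 0.593  0.043  2.119 -0.734  0.672 -0.24 ] [0.51503405 0.26941338 0.09252818] 0.009667416034635331 [-3.84197915 -4.89806142  4.71807898]
flap ang est 0.3505355465379836 rad 0.13719706795480793
[[-0.006, 0.0, -0.006], [0, 3.1, 0]], [[-0.012, 0.0, -0.012], [0, 6.2, 0]], [[-0.018, 0.0, -0.017], [0, 9.4, 0]], [[-0.025, 0.0, -0.022], [0, 12.5, 0]], [[-0.032, 0.0, -0.026], [0, 15.6, 0]], [[-0.039, 0.0, -0.03], [0, 18.8, 0]], [[-0.046, 0.0, -0.033], [0, 21.9, 0]], [[-0.054, 0.0, -0.036], [0, 25.0, 0]],
```

The fin is gripped, width 9.7 mm against its 10 mm. I lift along the arc.

Emit:
send_rows(plan=[[[-0.006,0.0,-0.006],[0,3.1,0]],[[-0.012,0.0,-0.012],[0,6.2,0]],[[-0.018,0.0,-0.017],[0,9.4,0]],[[-0.025,0.0,-0.022],[0,12.5,0]],[[-0.032,0.0,-0.026],[0,15.6,0]],[[-0.039,0.0,-0.03],[0,18.8,0]],[[-0.046,0.0,-0.033],[0,21.9,0]],[[-0.054,0.0,-0.036],[0,25.0,0]]])

```text
time: 17.55
position: [0.5352, 0.2649, 0.1513]
tool_rot: [0.082, 0.111, 0.99, -0.01]
force: [-7.3, 1.9, -0.8]
grip_width: 0.0097
```

```bash
python3 arc.py 30 8 25
```

```text
17.55 [ 0.382  0.121  1.786 -0.106  1.101 -0.925] [0.53522576 0.26492195 0.15129288] 0.009664134463836157 [-7.34227782  1.85678508 -0.83341324]
flap ang est 29.025157365699723 rad 0.1379808508898613
[[-0.006, 0.0, -0.006], [0, 3.1, 0]], [[-0.012, 0.0, -0.011], [0, 6.2, 0]], [[-0.019, 0.0, -0.016], [0, 9.4, 0]], [[-0.026, 0.0, -0.02], [0, 12.5, 0]], [[-0.033, 0.0, -0.024], [0, 15.6, 0]], [[-0.041, 0.0, -0.028], [0, 18.8, 0]], [[-0.048, 0.0, -0.031], [0, 21.9, 0]], [[-0.056, 0.0, -0.033], [0, 25.0, 0]],
```

Emit:
send_rows(plan=[[[-0.006,0.0,-0.006],[0,3.1,0]],[[-0.012,0.0,-0.011],[0,6.2,0]],[[-0.019,0.0,-0.016],[0,9.4,0]],[[-0.026,0.0,-0.02],[0,12.5,0]],[[-0.033,0.0,-0.024],[0,15.6,0]],[[-0.041,0.0,-0.028],[0,18.8,0]],[[-0.048,0.0,-0.031],[0,21.9,0]],[[-0.056,0.0,-0.033],[0,25.0,0]]])

```text
time: 18.55
position: [0.582, 0.2548, 0.1935]
tool_rot: [-0.138, 0.109, 0.984, 0.015]
force: [-7.3, 0.5, 6.4]
grip_width: 0.0095
```

```bash
python3 arc.py 28 8 24
```

```text
18.55 [ 0.225  0.458  1.307  0.118  1.628 -1.133] [0.58204002 0.2547879  0.19345085] 0.009497178603068182 [-7.28164431  0.52879174  6.36039911]
flap ang est 58.294897575639936 rad 0.13902993375962328
[[-0.006, 0.0, -0.005], [0, 3.0, 0]], [[-0.012, 0.0, -0.009], [0, 6.0, 0]], [[-0.019, 0.0, -0.014], [0, 9.0, 0]], [[-0.025, 0.0, -0.017], [0, 12.0, 0]], [[-0.032, 0.0, -0.021], [0, 15.0, 0]], [[-0.039, 0.0, -0.024], [0, 18.0, 0]], [[-0.047, 0.0, -0.026], [0, 21.0, 0]], [[-0.054, 0.0, -0.028], [0, 24.0, 0]],
```

Emit:
send_rows(plan=[[[-0.006,0.0,-0.005],[0,3.0,0]],[[-0.012,0.0,-0.009],[0,6.0,0]],[[-0.019,0.0,-0.014],[0,9.0,0]],[[-0.025,0.0,-0.017],[0,12.0,0]],[[-0.032,0.0,-0.021],[0,15.0,0]],[[-0.039,0.0,-0.024],[0,18.0,0]],[[-0.047,0.0,-0.026],[0,21.0,0]],[[-0.054,0.0,-0.028],[0,24.0,0]]])

```text
time: 19.55
position: [0.6398, 0.2422, 0.2069]
tool_rot: [-0.341, 0.103, 0.934, 0.038]
force: [-3.0, 3.1, 6.2]
grip_width: 0.0099
```

```bash
python3 arc.py 8 2 7; python3 - <<'E'
from h import *
d=r.snapshot("scene"); save(d,"s6.png")
E
```

```text
19.55 [ 0.133  0.932  0.704  0.271  2.158 -1.143] [0.63979945 0.24216909 0.20687004] 0.009949280812995604 [-2.98223672  3.10288608  6.16586055]
flap ang est 85.98289988083702 rad 0.14032789917135904
[[-0.007, 0.0, -0.005], [0, 3.5, 0]], [[-0.015, 0.0, -0.01], [0, 7.0, 0]],
```

View pics/s6.png

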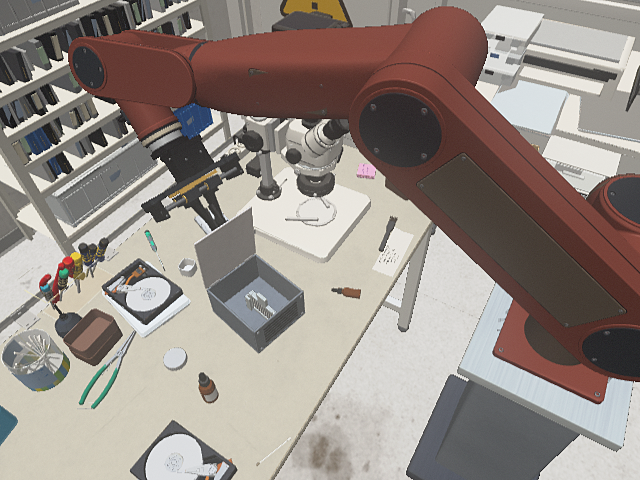

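The flap stands open at about 86°, the bottle is upright at (207,387), and the plate shows in the housing at (262,300). I release the fin, go straight up and measure the tab.

Emit:
send_rows(plan=[[[0,0,0],[0,0,0]],[[0,0,0],[0,0,0]],[[0,0,0],[0,0,0]],[[0,0,0],[0,0,0]],[[0.02,0,-0.025],[0,0,0]],[[0.05,0,-0.06],[0,0,0]],[[0.08,0,-0.1],[0,0,0]],[[0.08,0,-0.1],[0,0,0]]], gripper=0.45)

```text
time: 20.6
position: [0.6448, 0.2412, 0.3406]
tool_rot: [-0.338, 0.102, 0.935, 0.04]
force: [0.7, 0.3, 0.0]
grip_width: 0.0391
```

```bash
cat > tab.py <<'E'
from h import *
s=r.get_state();print(s["time"],s["joint_positions"].round(3),s["position"],s["force"],s["grip_width"])
P0=np.array([.5625,.259,0])
for n in("top","scene"):
    d=r.snapshot(n);X=cloud(d); L=(X-P0)@np.c_[hx,hy,[0,0,1]]
    print(n,[np.round(x["location"],3).tolist()+[round(x["conf"],2)] for x in r.spot_in(d,"filter_plate")])
    m=(abs(L[...,0])<.066)&(abs(L[...,1])<.058)&(X[...,2]>.062)&(X[...,2]<.086); b=L[m]; print("tab local",len(b), *( (b.mean(0).round(4),b.min(0).round(4),b.max(0).round(4)) if len(b) else ()))
    m=(abs(L[...,0])<.066)&(abs(L[...,1])<.058)&(X[...,2]>.045)&(X[...,2]<.062); b=L[m]; print("frame local",len(b), *( (b.mean(0).round(4),b.min(0).round(4),b.max(0).round(4)) if len(b) else ()))
    m=(L[...,0]>.03)&(L[...,0]<.11)&(abs(L[...,1])<.07)&(X[...,2]>.1)&(X[...,2]<.22); b=L[m]; 
    if len(b)>50: 
        k=np.polyfit(b[:,2],b[:,0],1); print("flap slope angle",90+np.degrees(np.arctan(k[0])) , len(b))
moveg([.60,.25,.36],Rt(77.5,0))
E
python3 tab.py
```

```text
20.6 [ 0.131  0.921  0.475  0.33   2.381 -1.056] [0.644815   0.24123972 0.34064177] [7.43580383e-01 2.66810590e-01 1.98768318e-04] 0.03907291922879873
top []
tab local 0
frame local 2 [-0.0602  0.0097  0.048 ] [-0.062   0.0097  0.045 ] [-0.0583  0.0098  0.0509]
flap slope angle 85.08694157598657 128
scene [[0.547, 0.262, 0.054, 0.71]]
tab local 84 [-0.0199  0.001   0.0739] [-0.066  -0.0561  0.0624] [-0.0043  0.0287  0.0816]
frame local 149 [-0.0106  0.0019  0.0543] [-0.0538 -0.0093  0.0452] [0.0304 0.0115 0.0613]
flap slope angle 85.26617501006706 2273
shift [ 0.0392 -0.0009  0.0225] turn [  0.1 -40.5  -0.1]
```

Emit:
send_rows(plan=[[[0.039,-0.001,0.022],[0,-40.5,0]],[[0.039,-0.001,0.022],[0,-40.5,0]],[[0.039,-0.001,0.022],[0,-40.5,0]],[[0.039,-0.001,0.022],[0,-40.5,0]],[[0.039,-0.001,0.022],[0,-40.5,0]]])

```text
time: 21.42
position: [0.597, 0.2506, 0.3405]
tool_rot: [-0.001, 0.109, 0.994, -0.0]
force: [-0.4, -0.8, 0.4]
grip_width: 0.039
```

```bash
python3 - <<'E'
from h import *
s=r.get_state();print(s["time"],s["joint_positions"].round(3),s["position"])
moveg([.542,.263,.36],Rt(77.5,0));moveg([.542,.263,.20],Rt(77.5,0))
E
```

```text
21.425 [ 0.276  0.23   1.298  0.     1.616 -1.077] [0.59695581 0.2505975  0.34045983]
shift [ 0.0563  0.0002 -0.0004] turn [-0.  -0.1 -0. ]
shift [0.0561 0.0003 0.1596] turn [-0.  -0.1 -0. ]
```

Emit:
send_rows(plan=[[[0.056,0,0],[0,0,0]],[[0.056,0,0.02],[0,0,0]],[[0.056,0,0.08],[0,0,0]],[[0.056,0,0.13],[0,0,0]],[[0.056,0,0.16],[0,0,0]],[[0.056,0,0.16],[0,0,0]]])

```text
time: 22.18
position: [0.5405, 0.2612, 0.1755]
tool_rot: [-0.006, 0.11, 0.994, -0.002]
force: [0.3, -0.4, 0.5]
grip_width: 0.0395
```

```bash
sed -i 's/^moveg.*//' tab.py; python3 tab.py; python3 - <<'E'
from h import *
d=r.snapshot("scene"); c=cv2.resize(d["image"][210:360,190:320],(520,600),interpolation=cv2.INTER_CUBIC); cv2.imwrite("pics/crop7.png",c[:,:,::-1])
moveg([.543,.263,.067],Rt(77.5,0))
E
```

```text
22.175 [ 3.180e-01  2.080e-01  1.631e+00  1.000e-03  1.314e+00 -1.033e+00] [0.54053255 0.26117152 0.17553817] [ 0.28655451 -0.42780702  0.52323841] 0.03947789240612552
top []
tab local 3 [-0.031  -0.0003  0.0663] [-0.0316 -0.002   0.064 ] [-0.0301  0.0023  0.0706]
frame local 22 [-0.0366 -0.0003  0.0559] [-0.0437 -0.004   0.0487] [-0.0306  0.0032  0.0591]
flap slope angle 86.20891923151662 295
scene [[0.55, 0.258, 0.052, 0.96]]
tab local 78 [-0.0183  0.0018  0.0744] [-0.0299 -0.0049  0.0627] [-0.0034  0.0049  0.0826]
frame local 155 [-0.0102  0.0018  0.0542] [-0.054  -0.0108  0.0451] [0.0307 0.0116 0.0616]
flap slope angle 86.68055383675728 391
shift [ 0.0007 -0.0002  0.1345] turn [ 0.1  0.  -0. ]
```

View pics/crop7.png

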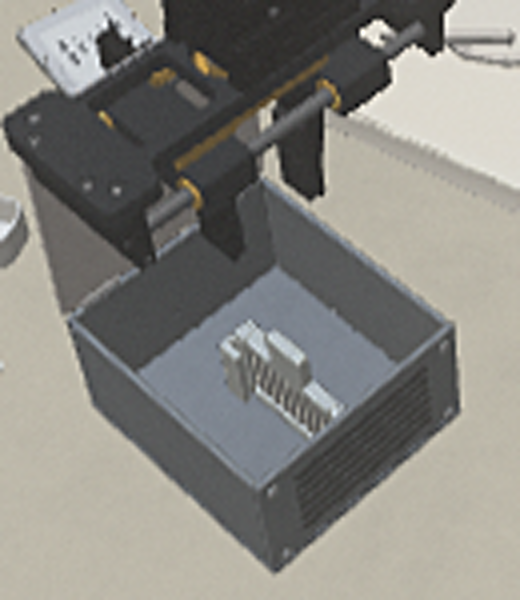

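The jaws are centred over the tab at (285,350) in the crop, and the walls are clear on both sides. I descend and grip.

Emit:
send_rows(plan=[[[-0.001,0,0.05],[0,0,0]],[[-0.001,0,0.09],[0,0,0]],[[-0.001,0,0.12],[0,0,0]],[[-0.001,0,0.133],[0,0,0]],[[-0.001,0,0.133],[0,0,0]],[[-0.001,0,0.133],[0,0,0]]])

```text
time: 23.18
position: [0.5462, 0.2634, 0.0516]
tool_rot: [0.002, 0.109, 0.994, 0.001]
force: [0.4, -0.9, 0.4]
grip_width: 0.0389
```

Emit:
send_rows(plan=[[[0,0,0],[0,0,0]],[[0,0,0],[0,0,0]],[[0,0,0],[0,0,0]],[[0,0,0],[0,0,0]],[[0,0,0],[0,0,0]],[[0,0,0],[0,0,0]]], gripper=0, newtons=30)

```text
time: 23.92
position: [0.5462, 0.2634, 0.0517]
tool_rot: [0.002, 0.109, 0.994, 0.001]
force: [-0.4, -0.6, 1.5]
grip_width: 0.0079
```

```bash
python3 - <<'E'
from h import *
s=r.get_state();print(s["time"],s["joint_positions"].round(3),s["position"],s["force"],s["grip_width"],s["torque"])
E
```

```text
23.925 [ 3.190e-01  3.490e-01  1.711e+00  1.000e-03  1.077e+00 -1.033e+00] [0.5461798  0.263419   0.05167454] [-0.38830217 -0.56741626  1.52325612] 0.007859201548588364 [ 0.08711282 -0.06619512  0.01743501]
```

Emit:
send_rows(plan=[[[0,0,-0.015],[0,0,0]],[[0,0,-0.035],[0,0,0]],[[0,0,-0.06],[0,0,0]],[[0,0,-0.09],[0,0,0]],[[0,0,-0.12],[0,0,0]],[[0,0,-0.15],[0,0,0]],[[0,0,-0.17],[0,0,0]],[[0,0,-0.17],[0,0,0]]])

```text
time: 24.92
position: [0.5466, 0.2635, 0.2244]
tool_rot: [0.004, 0.109, 0.994, 0.002]
force: [0.0, -0.4, -2.3]
grip_width: 0.0078
```

```bash
python3 - <<'E'
from h import *
s=r.get_state();print(s["time"],s["joint_positions"].round(3),s["position"],s["force"],s["grip_width"],s["torque"])
d=r.snapshot("scene"); save(d,"s8.png")
print([np.round(x["location"],3).tolist()+[round(x["conf"],2)] for x in r.spot_in(d,"filter_plate")])
print("flap",[np.round(x["location"],3).tolist()+[round(x["conf"],2)] for x in r.spot_in(d,"flap")])
move([.36,.10,.25],Rt(75)); 
E
```

```text
24.925 [ 3.190e-01  1.690e-01  1.582e+00  1.000e-03  1.382e+00 -1.033e+00] [0.5466147  0.26354933 0.22440318] [ 7.31129052e-04 -4.24077158e-01 -2.27861302e+00] 0.007831828066155632 [-0.01189606 -0.15341391  0.05004239]
[[0.532, 0.265, 0.202, 0.77], [0.595, 0.258, 0.041, 0.31]]
flap [[0.633, 0.277, 0.135, 0.78], [0.59, 0.258, 0.041, 0.59]]
shift [ 0.1449 -0.1989 -0.0303] turn [0.1 0.1 2.5]
```

View pics/s8.png

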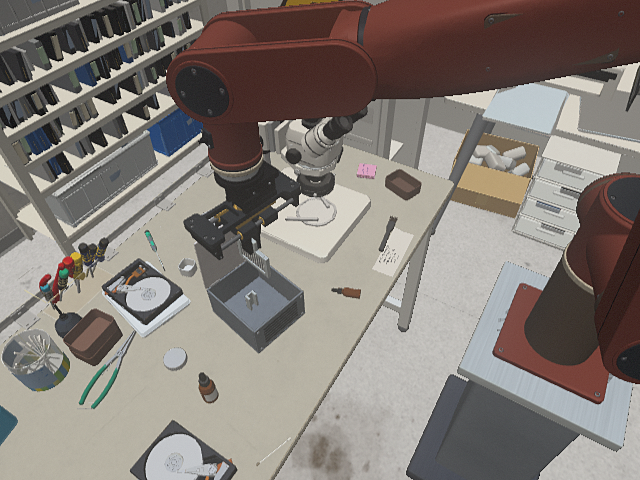

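The plate is out and held upright at (258,258), lower edge about 0.177 m, flap still open and bottle standing. I carry it forward and across in front of the microscope.

Emit:
send_rows(plan=[[[0.06,0,-0.02],[0,0,0]],[[0.11,-0.01,-0.03],[0,0,0]],[[0.145,-0.05,-0.03],[0,0,0]],[[0.145,-0.1,-0.03],[0,0,2]],[[0.145,-0.15,-0.03],[0,0,2.5]],[[0.145,-0.2,-0.03],[0,0,2.5]],[[0.145,-0.2,-0.03],[0,0,2.5]]])

```text
time: 25.95
position: [0.3586, 0.0964, 0.2483]
tool_rot: [-0.0, 0.133, 0.991, 0.0]
force: [-0.2, 0.4, -2.1]
grip_width: 0.0079
```

```bash
python3 - <<'E'
from h import *
s=r.get_state();print(s["time"],s["joint_positions"].round(3),s["position"],s["force"],s["grip_width"])
move([.36,-.26,.25],Rt(71.5)); 
E
```

```text
25.95 [ 0.049 -0.452  2.092  0.     1.501 -1.254] [0.35862661 0.09644902 0.2483222 ] [-0.22782881  0.37725428 -2.1170202 ] 0.007882408084402158
shift [-0.0954 -0.3434 -0.0018] turn [ 0.  -0.   3.2]
```

Emit:
send_rows(plan=[[[-0.013,-0.048,-0.002],[0,0,0]],[[-0.027,-0.098,-0.002],[0,0,1]],[[-0.041,-0.148,-0.002],[0,0,1]],[[-0.055,-0.198,-0.002],[0,0,2]],[[-0.07,-0.25,-0.002],[0,0,3]],[[-0.083,-0.3,-0.002],[0,0,3]],[[-0.095,-0.343,-0.002],[0,0,3]],[[-0.095,-0.343,-0.002],[0,0,3]]])

```text
time: 26.95
position: [0.3594, -0.261, 0.2487]
tool_rot: [-0.001, 0.161, 0.987, 0.001]
force: [-0.5, 0.7, -1.3]
grip_width: 0.008
```

```bash
python3 - <<'E'
from h import *
s=r.get_state();print(s["time"],s["joint_positions"].round(3),s["position"],s["force"],s["grip_width"])
move([.462,-.275,.18],Rt(71.5)); move([.462,-.275,.129],Rt(71.5));
E
```

```text
26.95 [-0.806 -0.242  1.936 -0.     1.451 -2.054] [ 0.35944011 -0.26100806  0.24871239] [-0.45605322  0.74325226 -1.32709109] 0.008040092861848308
shift [-0.1019  0.0192  0.0684] turn [ 0.1 -0.2  0. ]
shift [-0.102   0.0191  0.1194] turn [ 0.1 -0.2  0. ]
```

Emit:
send_rows(plan=[[[-0.04,0.01,0],[0,0,0]],[[-0.08,0.019,0.01],[0,0,0]],[[-0.102,0.019,0.04],[0,0,0]],[[-0.102,0.019,0.068],[0,0,0]],[[-0.102,0.019,0.09],[0,0,0]],[[-0.102,0.019,0.11],[0,0,0]],[[-0.102,0.019,0.119],[0,0,0]],[[-0.102,0.019,0.119],[0,0,0]]])

```text
time: 27.95
position: [0.4617, -0.2737, 0.1286]
tool_rot: [-0.002, 0.16, 0.987, 0.002]
force: [-0.1, 0.7, -1.6]
grip_width: 0.0079
```

```bash
python3 - <<'E'
from h import *
s=r.get_state();print(s["time"],s["joint_positions"].round(3),s["position"],s["force"],s["grip_width"],abs(s["joint_velocities"]).max())
tx=np.array([np.cos(np.radians(-18.6)),np.sin(np.radians(-18.6)),0]); ty=np.array([-tx[1],tx[0],0]); T=np.array([.467,-.269,0])
ims=[]
for n in("scene","top"):
    d=r.snapshot(n);X=cloud(d)
    for k in("filter_plate","tray","bottle","flap","brush_esd","note_pad","steel_lid"): print(n,k,[np.round(x["location"],3).tolist()+[round(x["conf"],2)] for x in r.spot_in(d,k)][:2])
    L=(X-T)@np.c_[tx,ty,[0,0,1]]
    m=(abs(L[...,0])<.07)&(abs(L[...,1])<.05)&(X[...,2]>.06)&(X[...,2]<.128); b=L[m]
    if len(b)>20: print("plate local tray",len(b),b.mean(0).round(4),np.percentile(b,2,0).round(4),np.percentile(b,98,0).round(4),"yaw",np.degrees(np.polyfit(b[:,0],b[:,1],1)[0]))
    u,v=map(int,px(d,[.467,-.269,.08])); ims.append(cv2.resize(d["image"][max(0,v-70):v+50,u-80:u+80],(400,300),interpolation=cv2.INTER_CUBIC))
    if n=="scene": w=d["image"][200:410,140:420]; ims.append(cv2.resize(w,(400,300)))
cv2.imwrite("pics/s9.png",np.hstack(ims[:2])[:,:,::-1])
E
```

```text
27.95 [-6.820e-01  1.030e-01  1.843e+00  1.000e-03  1.201e+00 -1.932e+00] [ 0.46173965 -0.27372984  0.12857557] [-0.07600637  0.69768998 -1.64479062] 0.007865031469857007 0.024119125249065797
scene filter_plate [[0.45, -0.27, 0.105, 0.59]]
scene tray [[0.468, -0.277, 0.021, 0.81]]
scene bottle [[0.42, 0.123, 0.017, 0.71], [0.523, 0.462, 0.046, 0.68]]
scene flap [[0.627, 0.248, 0.168, 0.88]]
scene brush_esd [[0.472, -0.276, 0.019, 0.74], [0.426, -0.097, 0.01, 0.53]]
scene note_pad [[0.582, -0.276, 0.011, 0.72]]
scene steel_lid []
plate local tray 376 [-0.0054 -0.0036  0.1033] [-0.0435 -0.0078  0.0833] [0.0372 0.0002 0.1262] yaw 0.6657521805767744
top filter_plate []
top tray [[0.458, -0.255, 0.001, 0.95], [0.528, 0.454, 0.048, 0.63]]
top bottle [[0.414, 0.12, 0.018, 0.69], [0.524, 0.452, 0.048, 0.57]]
top flap [[0.631, 0.243, 0.177, 0.92]]
top brush_esd [[0.422, -0.106, 0.01, 0.63]]
top note_pad [[0.592, -0.281, 0.009, 0.91]]
top steel_lid [[0.639, 0.436, 0.014, 0.7]]
```

View pics/s9.png

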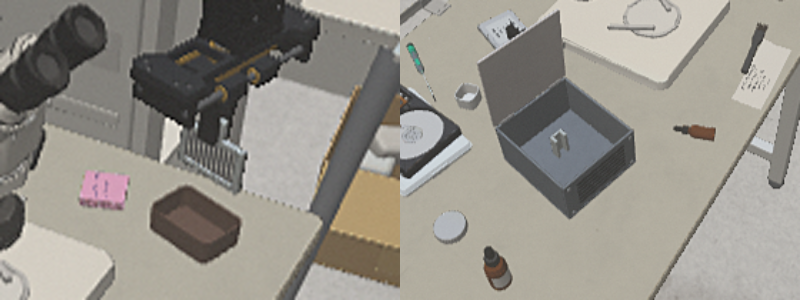

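The plate hangs upright over the tray, about 5 mm off its centre and in line to about 1°, lower edge about 0.081 m. The flap is open, the bottle stands, and the other things have not moved. I let it settle and hand in.

Emit:
send_rows(plan=[[[0,0,0],[0,0,0]],[[0,0,0],[0,0,0]],[[0,0,0],[0,0,0]],[[0,0,0],[0,0,0]]])

```text
time: 29.25
position: [0.4619, -0.2751, 0.1295]
tool_rot: [-0.001, 0.161, 0.987, 0.001]
force: [0.2, 0.5, -1.5]
grip_width: 0.008
```

```bash
python3 - <<'E'
from h import *
s=r.get_state();print(s["time"],s["position"],s["force"],s["grip_width"],abs(s["joint_velocities"]).max())
print(r.job_done())
E
```

```text
29.25 [ 0.46192954 -0.2751053   0.12946414] [ 0.1873666   0.50777487 -1.54944717] 0.008011959151709429 0.004328466458450398
the job is handed in; nothing more can be done
None
```

The job is handed in at 29.3 s. The dropper bottle stands on the bench left of the housing and is let go. The flap is open at about 86° (1.5 rad), and the arm holds the plate over the right-hand tray.

The last checks on the plate:
- **Position:** its centre is about 5 mm from the tray's in plan, and it is about 1° off the long side.
- **Height:** its lower edge is at about 0.081 m, roughly 5 cm above the rim.
- **Grip:** the fingers read 8.0 mm on the 8 mm tab, at a 30 N grip setting, and the arm was still.

The brush, note pad and steel lid were all found within about 1 cm of their starting positions, and the bottle was still upright.

Two things went less than perfectly:
- **Touch on the housing:** on the first lowering of the bottle, the gripper's underside seems to have touched the housing's top edge, at about 11 N per axis (about 16 N in all). I backed off and set the bottle down 27 mm further left.
- **Missed detections:** in the final pictures the top camera did not find the plate and the scene camera did not find the lid. Each was seen by the other camera.

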